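# Load the column oven and close it

## Robot

A 6-joint arm with a two-finger parallel gripper is mounted at the origin on the work surface. World frame = base frame: x ahead of the robot, y to its left, z up, the work surface at z = 0. Lengths are in m, angles in rad, forces in N, time in s.
With the tool pointing down it reaches from about 0.225 to 0.875 m from the base axis. Payload 3.4 kg.
Tool frame: the origin (TCP) lies at the very end of the fingers, on their centre line; the grasp point (between the pads) lies 19 mm behind it; z points along the fingers, y is the line along which they close (so a half turn about z gives the same grasp; the last joint's range is limited). The gripper opens to 85 mm and grips with 20 to 120 N. Pads are 22 mm wide; open, the fingers measure 114 mm over their backs; the gripper's body (76 mm by 85 mm) begins 54 mm behind the grasp point. The pads swing forward as they close: fully open they stand 13 mm farther back than shut.
Start: joints at [-1.423, 0.276, 1.505, -0, 1.361, -0.121], TCP at [0.153, -0.554, 0.231] pointing down, gripper open.
Joint ranges: [-2.89, 2.89], [-0.75, 2.08], [0.22, 2.7], [-1.18, 4.32], [0.11, 2.71], [-2.7, 2.7]. Speed limits (rad/s): [2.57, 2.57, 3.14, 3.14, 3.14, 3.14].

## Interface

Orientations are given as a unit quaternion [w, x, y, z].
In Python, from rig import get_state, optics, sign_off gives the robot as it stands.
- The arm moves only by the tool send_rows, never from a script. Its argument "increments" is a list of rows, each an object with "gripper": the gripper's target within -1 to 1 (shut at 1, half-way at 0, fully open at -1); "linear": the shift along the world's x, y, z in m, a list of three; "delta_rot": the turn, a rotation vector about the world's x, y, z in rad, a list of three. In form: [{"gripper": gripper, "linear": [dx, dy, dz], "delta_rot": [rx, ry, rz]}, ...]. A call has 1 to 8 rows; each row is the pose to reach, as a shift and turn from the pose commanded when the call began; what a row does not reach only later rows make up. A row lasts 1/10 s, in which the tool goes at most 50 mm and 8.59 degrees, less where a joint would pass 70% of its speed; a pose out of reach is approached as far as the arm can. A call with a gripper value outside its range is refused whole. The fingers move at their own pace and stop on an object; "newtons" is the grip in N (left out, the last holds). Time passes only in rows, so rows that repeat a pose let the fingers close. It gives the time, the measured TCP pose, the force, the opening and the grip force at its end, in the units of the state.
- get_state(): the state, without advancing time (a new reading comes with each control period).
- optics.get_image(name): name is "scene" or "side" or "wrist"; returns a dict with "pixels" (384x512x3 uint8, blue, green, red), "K" (3x3 intrinsics, pixels), "rvec" (rotation vector, rad) and "tvec" (3), from world to camera coordinates, as OpenCV has them; the wrist camera has in their place "T_tool_cam" (4x4, takes a point from camera to tool coordinates, whose origin is the TCP and whose axes are the flange's). Camera axes: x right, y down, z forward; pixel columns grow to the right and rows downward; lengths in m; the calibration is good to about 2 mm. A picture is of the moment at which its call begins: read the wrist's pose just before it. There is no depth.
- sign_off(): hands the job in; it is judged then, once.
The state is a dict: "clock": time; "qpos": joint angles; "qd": joint speeds; "effort": joint torques, N m; "position": TCP position; "ee_rot": TCP orientation; "contact_force": force on the tool from outside, world axes, zero at the start; "moment": the same for the moment, N m; "width": finger opening in m; "gripper_force": force on a finger pad.
Only numpy, scipy, OpenCV 4.12 (cv2) and the standard library are available. Lean on these libraries where they do the work, as an engineer would, in place of code of your own. Each camera call takes 0.05 s, during which the arm holds its last target. There are 200 camera calls.

## Task

Lay the long steel column down in the two V-shaped saddles inside the open column oven, without dropping it in, and let go of it. Then swing the oven's lid fully shut. Leave the short guard cartridge lying where it is on the mat.

Things in the scene. Friction and masses are not known exactly. Their poses are not given: they have to be found in the camera images.
- column: Separation column: steel tube 14 mm in diameter, bare over 124 mm, with a beige hexagonal fitting (20 mm across flats, 26 mm long) at each end; 176 mm long in all, 0.13 to 0.25 kg, both ends alike. Starts lying on the rubber mat, axis 14 mm above the bench. Origin: on the axis at mid-length; its y axis runs along the tube.
- guard: Guard cartridge: looks like the column but only 46 mm long and 16 mm thick; lies on the far part of the same mat. Not to be used. Origin: on its axis at mid-length.
- mat: Black rubber mat fixed to the bench, 220 (x) by 240 (y) by 4 mm. Origin: centre of its underside. The mat and the oven may change sides.
- oven: Column oven, fixed to the bench: light grey open-topped box, 142 (x) by 240 (y) by 66 mm high, walls and floor 6 mm thick. Origin: centre of its underside; x points from its vented front (robot side) to the hinge side, y along its length, z up. Two grey saddles inside at y = -42 and +42 mm, 14 mm thick along y, 70 mm clear between them.
- cradle (a point): Where the column's middle lies when seated: oven's x = 0, y = 0, 36 mm above the bench. Axes as the oven's. Saddles are 45-degree V grooves along y, lowest line 26 mm and arm tips 44 mm above the bench, 36 mm wide on top. The bare tube rests in both, fittings beyond their outer sides, with 13 mm lengthwise play each way.
- lid (a joint): Angle of the lid: 0 = shut (level, resting on the rim), grows as it opens, about 1.57 = upright, starts at 1.70 to 1.95 (upright, leaning a little away from the robot), stop at 2.0. Stiff friction hinge: it stays where it is left and must be pushed all the way; 3 to 5 N at its free edge moves it.
- lid_hinge (a point): Middle of the hinge line, which runs along the oven's y: in the oven's frame x = 71 mm, 66 mm above the bench (underside of the closed lid). Axes as the oven's.
- lid_edge (a point): Middle of the lid's free edge, at the end of its black lip, at half thickness. The lid is a flat plate 8 mm thick, 142 mm from hinge to edge and 240 mm wide; the lip is 70 mm wide, 8 mm thick and extends its middle by 15 mm, so this point is 157 mm from the hinge line and, when the lid is shut, 70 mm above the bench.

How it is judged:
By the outcome, as a careful person would: the job done as asked, in the order asked, and still so for the second after the job is handed in, with the robot touching nothing.
It also fails if it takes over 69 s, if anything falls off the work surface, if the arm or the gripper's body presses on something with over 40 N, if the wrist force passes 120 N, or if a joint passes its speed limit or range.

## Working session

There is one attempt and no reset: what is moved stays moved. The work goes in short steps, Python scripts to look and compute and a tool call to move; the robot and the scene stay as the last step left them, time stands still between calls to the robot, and variables do not carry over. Pictures are saved under pics/ and viewed, at most 10 in all, crops included, and the job is handed in when it is done.

Besides the shell and the picture viewer there is one more tool, called after "Call:" as name([rows], argument=value, ...), one row to a line, values as JSON. send_rows: Moves the arm, as the interface text tells. Its arguments: {"type":"object","properties":{"increments":{"type":"array"},"newtons":{"type":"number"}},"required":["increments"]}

```bash
mkdir -p pics; cat > h.py <<'E'
import numpy as np, cv2
from rig import get_state, optics, sign_off
from scipy.spatial.transform import Rotation as R
def cam(name):
    s=get_state(); im=optics.get_image(name); K=np.array(im['K'],float)
    if 'rvec' in im:
        Rm=cv2.Rodrigues(np.array(im['rvec'],float))[0]; t=np.array(im['tvec'],float).ravel()
    else:
        q=s['ee_rot']; T=np.eye(4); T[:3,:3]=R.from_quat([q[1],q[2],q[3],q[0]]).as_matrix(); T[:3,3]=s['position']
        W=np.linalg.inv(T@np.array(im['T_tool_cam'])); Rm,t=W[:3,:3],W[:3,3]
    return np.array(im['pixels']),K,Rm,t
def ray(K,Rm,t,uv,z):
    c=-Rm.T@t; d=Rm.T@np.linalg.inv(K)@np.array([uv[0],uv[1],1.]); return c+d*(z-c[2])/d[2]
def proj(K,Rm,t,p):
    c=(Rm@np.atleast_2d(p).T).T+t; return (K@c.T).T[:,:2]/c[:,2:]
E
python3 - <<'E'
from h import *
s=get_state();print({k:np.round(v,3) for k,v in s.items()})
ims=[]
for n in('scene','side'):
    p,K,Rm,t=cam(n);np.savez(f'{n}0.npz',p=p,K=K,R=Rm,t=t);cv2.imwrite(f'pics/{n}0.png',p);print(n,-Rm.T@t)
E
```

```text
{'clock': np.float64(0.0), 'qpos': array([-1.423,  0.277,  1.506,  0.   ,  1.361, -0.121]), 'qd': array([ 0.001,  0.   , -0.   ,  0.001, -0.   , -0.001]), 'effort': array([ 0.0000e+00, -4.1678e+01, -2.4580e+01, -0.0000e+00,  1.1000e-02,
       -0.0000e+00]), 'position': array([ 0.153, -0.554,  0.23 ]), 'ee_rot': array([-0.001,  0.991,  0.134, -0.   ]), 'contact_force': array([0.11 , 0.863, 0.167]), 'moment': array([ 0.014,  0.023, -0.015]), 'gripper_force': np.float64(0.0), 'width': np.float64(0.085)}
scene [ 0.74256715 -0.42203911  0.67564121]
side [ 0.33979603 -0.6906264   0.51673437]
```

View pics/scene0.png

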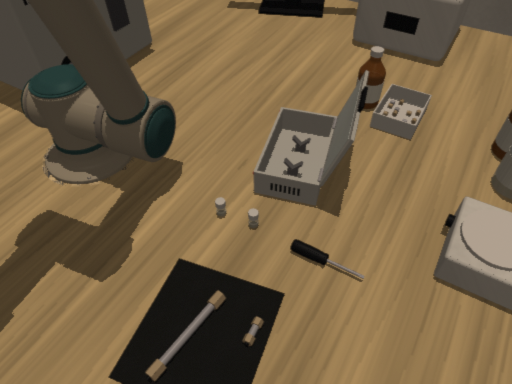

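View pics/side0.png

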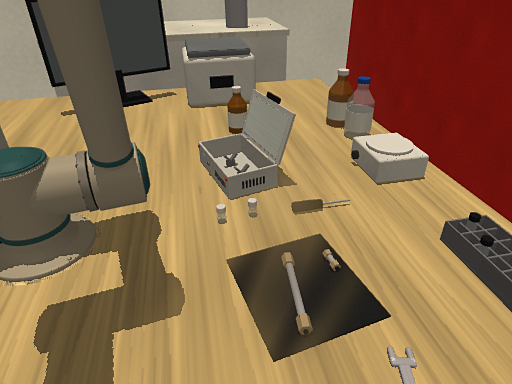

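The scene view shows the column with its ends at about (217,299) and (156,369), the guard at (253,331), and the oven with its saddles at (293,167) and (301,144). The lid stands on the oven's right side. I'll measure these on an enlarged crop.

```bash
python3 - <<'E'
from h import *
d=np.load('scene0.npz');p,K,Rm,t=d['p'],d['K'],d['R'],d['t']
a=cv2.resize(p[65:215,245:385],None,fx=4,fy=4,interpolation=cv2.INTER_CUBIC)
cv2.imwrite('pics/oven.png',a)
for uv,z in [((217,299),.014),((156,369),.014),((253,331),.012),((293,167),.036),((301,144),.036),((255,192),0),((318,201),0),((272,188),.03)]:
    print(uv,ray(K,Rm,t,uv,z).round(3))
E
```

```text
(217, 299) [ 0.503 -0.174  0.014]
(156, 369) [ 0.487 -0.324  0.014]
(253, 331) [ 0.589 -0.191  0.012]
(293, 167) [0.475 0.175 0.036]
(301, 144) [0.456 0.255 0.036]
(255, 192) [0.423 0.093 0.   ]
(318, 201) [0.558 0.14  0.   ]
(272, 188) [0.463 0.099 0.03 ]
```

View pics/oven.png

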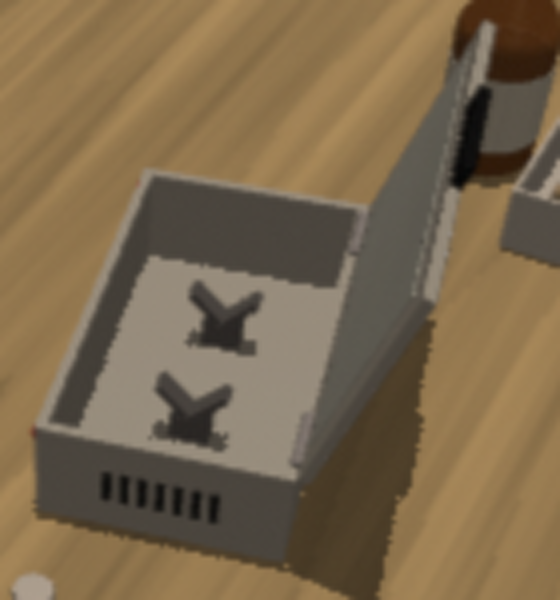

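```bash
python3 - <<'E'
from h import *
from scipy.optimize import least_squares
d=np.load('scene0.npz');p,K,Rm,t=d['p'],d['K'],d['R'],d['t']
O=[((37,430),(-71,-120,66)),((148,173),(-71,120,66)),((300,482),(71,-120,66)),((38,515),(-71,-120,0)),((285,565),(71,-120,0)),((192,412),(0,-49,26)),((222,320),(0,35,26))]
uv=np.array([o[0] for o in O]+[(430,298),(488,28)],float); uv=(uv+.5)/4-.5+[245,65]
P=np.array([o[1] for o in O])/1000
def pts(x):
    c,s=np.cos(x[3]),np.sin(x[3])
    L=[[.071-.142*c+.004*s,y,.066+.142*s+.004*c] for y in(-.12,.12)]
    return R.from_euler('z',x[2]).apply(np.vstack([P,L]))+[x[0],x[1],0]
f=lambda x:(proj(K,Rm,t,pts(x))-uv).ravel()
r=least_squares(f,[.465,.215,.2,1.8]);print(r.x.round(4),r.fun.reshape(-1,2).round(1))
E
```

```text
[0.4615 0.2249 0.2468 1.8727] [[-0.1 -0.1]
 [-0.4 -0.9]
 [-0.5  0.1]
 [ 0.2 -0.9]
 [ 0.1 -0.2]
 [-0.1  1.5]
 [ 0.3  1.1]
 [ 0.1  0.5]
 [ 0.3 -1.7]]
```

Call:
send_rows([
  {"gripper": -1,"linear": [0.05,0.045,0],"delta_rot": [0,0,0.13]},
  {"gripper": -1,"linear": [0.09,0.08,0],"delta_rot": [0,0,0.26]},
  {"gripper": -1,"linear": [0.13,0.115,0],"delta_rot": [0,0,0.4]},
  {"gripper": -1,"linear": [0.17,0.15,0],"delta_rot": [0,0,0.53]},
  {"gripper": -1,"linear": [0.21,0.185,0],"delta_rot": [0,0,0.66]},
  {"gripper": -1,"linear": [0.25,0.22,0],"delta_rot": [0,0,0.8]},
  {"gripper": -1,"linear": [0.29,0.255,0],"delta_rot": [0,0,0.93]},
  {"gripper": -1,"linear": [0.315,0.28,0],"delta_rot": [0,0,1.06]},
])

```text
clock: 0.9
position: [0.4532, -0.2874, 0.2311]
ee_rot: [-0.0, 0.786, 0.619, -0.0]
contact_force: [-0.5, -0.6, -0.9]
width: 0.0855
gripper_force: 0.0
```

Call:
send_rows([
  {"gripper": -1,"linear": [0.027,0.025,-0.02],"delta_rot": [0,0,0.136]},
  {"gripper": -1,"linear": [0.027,0.025,-0.02],"delta_rot": [0,0,0.136]},
  {"gripper": -1,"linear": [0.027,0.025,-0.02],"delta_rot": [0,0,0.136]},
  {"gripper": -1,"linear": [0.027,0.025,-0.02],"delta_rot": [0,0,0.136]},
])

```text
clock: 1.3
position: [0.4785, -0.2648, 0.2114]
ee_rot: [0.0, 0.744, 0.668, -0.0]
contact_force: [-0.1, 0.0, 0.3]
width: 0.0854
gripper_force: 0.0
```

```bash
cat > st.py <<'E'
from h import *
s=get_state();q=s['ee_rot'];M=R.from_quat([q[1],q[2],q[3],q[0]]).as_matrix()
print(s['clock'],s['position'].round(4) if hasattr(s['position'],'round') else s['position'],'yawy',round(np.arctan2(M[1,1],M[0,1]),4),'z',M[:,2].round(3),'w',s['width'],'F',np.round(s['contact_force'],1),s['gripper_force'],np.round(s['qpos'],2))
E
python3 - <<'E'
import st
from h import *
p,K,Rm,t=cam('wrist');np.savez('wrist0.npz',p=p,K=K,R=Rm,t=t);cv2.imwrite('pics/wrist0.png',p)
c=np.array([.495,-.249,.014]);print(proj(K,Rm,t,[c,[.503,-.174,.014],[.487,-.324,.014]]))
E
```

```text
1.3 [ 0.4785 -0.2648  0.2114] yawy -0.1074 z [-0.    -0.001 -1.   ] w 0.08542247046817168 F [-0.1  0.   0.3] 0.0 [-0.63  0.25  1.6  -0.    1.3  -0.52]
[[271.06916766 147.72346102]
 [271.96068319  79.85149636]
 [270.29423323 206.71999   ]]
```

View pics/wrist0.png

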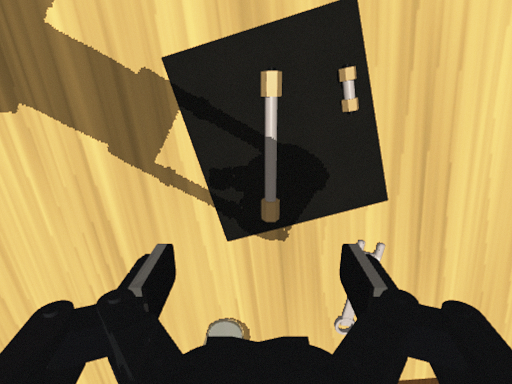

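The wrist view shows the column's fitting centres at about (271,83) and (270,211). The guard is well to the right, at (349,90).

```bash
python3 - <<'E'
from h import *
d=np.load('wrist0.npz');K,Rm,t=d['K'],d['R'],d['t']
a=ray(K,Rm,t,(271.3,83),.016);b=ray(K,Rm,t,(270,211),.016);print(a,b,(a+b)/2,np.linalg.norm(a-b),np.arctan2(-(a-b)[0],(a-b)[1]))
E
```

```text
[ 0.50187633 -0.17721506  0.016     ] [ 0.48607167 -0.3289626   0.016     ] [ 0.493974   -0.25308883  0.016     ] 0.1525683550459845 -0.10377685147848671
```

Call:
send_rows([
  {"gripper": -0.3,"linear": [0,0,-0.04],"delta_rot": [0,0,0]},
  {"gripper": -0.3,"linear": [0,0,-0.08],"delta_rot": [0,0,0]},
  {"gripper": -0.3,"linear": [0,0,-0.11],"delta_rot": [0,0,0]},
  {"gripper": -0.3,"linear": [0,0,-0.11],"delta_rot": [0,0,0]},
  {"gripper": -0.3,"linear": [0,0,-0.11],"delta_rot": [0,0,0]},
])

```text
clock: 1.85
position: [0.4788, -0.2653, 0.102]
ee_rot: [0.0, 0.744, 0.668, 0.0]
contact_force: [0.7, -1.0, 0.7]
width: 0.0559
gripper_force: 0.0
```

Call:
send_rows([
  {"gripper": -0.3,"linear": [0.015,0.013,-0.02],"delta_rot": [0,0,0]},
  {"gripper": -0.3,"linear": [0.015,0.013,-0.05],"delta_rot": [0,0,0]},
  {"gripper": -0.3,"linear": [0.015,0.013,-0.075],"delta_rot": [0,0,0]},
  {"gripper": -0.3,"linear": [0.015,0.013,-0.09],"delta_rot": [0,0,0]},
  {"gripper": -0.3,"linear": [0.015,0.013,-0.095],"delta_rot": [0,0,0]},
  {"gripper": -0.3,"linear": [0.015,0.013,-0.095],"delta_rot": [0,0,0]},
])

```text
clock: 2.45
position: [0.495, -0.2521, 0.0076]
ee_rot: [0.001, 0.744, 0.668, 0.0]
contact_force: [0.4, -0.4, -0.0]
width: 0.0558
gripper_force: 0.0
```

Call:
send_rows([
  {"gripper": 1,"linear": [0,0,0],"delta_rot": [0,0,0]},
  {"gripper": 1,"linear": [0,0,0],"delta_rot": [0,0,0]},
  {"gripper": 1,"linear": [0,0,0],"delta_rot": [0,0,0]},
  {"gripper": 1,"linear": [0,0,0],"delta_rot": [0,0,0]},
  {"gripper": 1,"linear": [0,0,0],"delta_rot": [0,0,0]},
  {"gripper": 1,"linear": [0,0,0],"delta_rot": [0,0,0]},
  {"gripper": 1,"linear": [0,0,0],"delta_rot": [0,0,0]},
  {"gripper": 1,"linear": [0,0,0],"delta_rot": [0,0,0]},
], newtons=50)

```text
clock: 3.25
position: [0.4948, -0.2516, 0.0076]
ee_rot: [0.001, 0.744, 0.669, 0.0]
contact_force: [-0.1, -0.6, 5.8]
width: 0.0121
gripper_force: 48.8
```

Call:
send_rows([
  {"gripper": 1,"linear": [0,0,0.01],"delta_rot": [0,0,0]},
  {"gripper": 1,"linear": [0,0,0.025],"delta_rot": [0,0,0]},
  {"gripper": 1,"linear": [0,0,0.04],"delta_rot": [0,0,0]},
  {"gripper": 1,"linear": [0,0,0.04],"delta_rot": [0,0,0]},
  {"gripper": 1,"linear": [0,0,0.04],"delta_rot": [0,0,0]},
  {"gripper": 1,"linear": [0,0,0.04],"delta_rot": [0,0,0]},
])

```text
clock: 3.85
position: [0.4934, -0.2506, 0.0457]
ee_rot: [-0.001, 0.744, 0.669, -0.0]
contact_force: [-0.5, -0.1, -0.8]
width: 0.0116
gripper_force: 48.9
```

```bash
python3 - <<'E'
import st
from h import *
p,K,Rm,t=cam('side');P,K2,R2,t2=cam('wrist')
c=proj(K,Rm,t,[st.s['position']])[0].astype(int);print(c)
a=p[c[1]-70:c[1]+70,c[0]-70:c[0]+70]
cv2.imwrite('pics/grip.png',np.hstack([cv2.resize(a,(400,400),interpolation=cv2.INTER_CUBIC),cv2.resize(P,(400,400))]))
E
```

```text
3.85 [ 0.4934 -0.2506  0.0457] yawy -0.106 z [-0.001  0.001 -1.   ] w 0.011620486001679723 F [-0.5 -0.1 -0.8] 48.89163672924042 [-0.6   0.41  1.81  0.    0.92 -0.49]
[294 275]
```

View pics/grip.png

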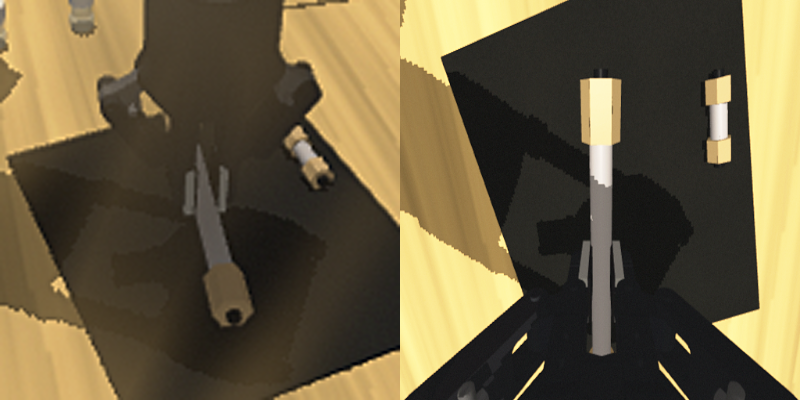

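The column is held and clear of the mat. I'll check its tilt from the wrist view: the upper fitting's end is at v≈77, its inner edge at v≈139, and the lower fitting's inner edge at v≈333.

```bash
python3 - <<'E'
from h import *
s=get_state();p,K,Rm,t=cam('wrist');cv2.imwrite('pics/w.png',p[40:384,200:320])
c0=s['position'];d=R.from_euler('z',-.105).apply([0,1,0])
for tilt in(-.1,0,.1):
  for h in(.006,.012):
    dd=d*np.cos(tilt)+np.array([0,0,np.sin(tilt)])
    print(tilt,h,proj(K,Rm,t,[c0+[0,0,h]+dd*l for l in(.088,.062,-.062,-.088)]).round(0).tolist())
g=p.astype(int).sum(2)
for v in range(66,160,4): 
    r=p[v,215:300].astype(int); m=np.where(r.sum(1)>150)[0]; print(v,m[[0,-1]]+215 if len(m) else None,end=' ')
E
```

```text
-0.1 0.006 [[260.0, 76.0], [260.0, 132.0], [260.0, 349.0], [260.0, 385.0]]
-0.1 0.012 [[260.0, 75.0], [260.0, 134.0], [260.0, 358.0], [260.0, 395.0]]
0 0.006 [[260.0, 74.0], [260.0, 134.0], [260.0, 340.0], [260.0, 373.0]]
0 0.012 [[261.0, 73.0], [260.0, 135.0], [260.0, 349.0], [260.0, 382.0]]
0.1 0.006 [[261.0, 74.0], [260.0, 136.0], [260.0, 332.0], [260.0, 360.0]]
0.1 0.012 [[261.0, 73.0], [261.0, 138.0], [260.0, 340.0], [260.0, 368.0]]
66 [255 257] 70 [255 257] 74 [243 271] 78 [230 283] 82 [230 282] 86 [230 283] 90 [230 283] 94 [230 282] 98 [231 282] 102 [231 282] 106 [231 282] 110 [231 282] 114 [231 282] 118 [231 282] 122 [231 282] 126 [232 282] 130 [232 282] 134 [232 282] 138 [238 274] 142 [242 271] 146 [242 271] 150 [242 271] 154 [242 271] 158 [242 271]
```

View pics/w.png

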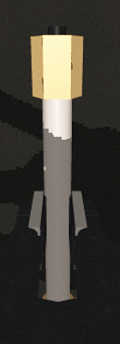

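```bash
python3 - <<'E'
from h import *
s=get_state();p,K,Rm,t=cam('wrist');f=K[0,0]
c0=s['position'];d=R.from_euler('z',-.105).apply([0,1,0])
for tilt in(-.1,-.05,0,.05,.1,.15):
    dd=d*np.cos(tilt)+np.array([0,0,np.sin(tilt)]);h=.0065
    P=np.array([c0+[0,0,h]+dd*l for l in(.087,.063,.055,-.04,-.055)]);z=(Rm@P.T).T[:,2]+t[2]
    print(tilt,'fit ratio',(z[1]/z[0]).round(3),'tube w',(f*.014/z[2:]).round(1),'v',proj(K,Rm,t,P)[2:,1].round(0))
b=p.astype(int).sum(2)
for v in range(160,345,12):print(v,b[v,232:290:2].tolist() if v in(256,292,316,328) else '')
E
```

```text
-0.1 fit ratio 1.039 tube w [28.4 24.8 24.3] v [147. 316. 339.]
-0.05 fit ratio 1.049 tube w [28.9 24.5 23.9] v [148. 314. 336.]
0 fit ratio 1.06 tube w [29.5 24.2 23.5] v [149. 311. 332.]
0.05 fit ratio 1.071 tube w [30.1 23.9 23.2] v [150. 309. 328.]
0.1 fit ratio 1.083 tube w [30.6 23.7 22.8] v [151. 306. 324.]
0.15 fit ratio 1.095 tube w [31.2 23.4 22.5] v [153. 304. 321.]
160 
172 
184 
196 
208 
220 
232 
244 
256 [328, 318, 327, 327, 301, 60, 52, 216, 379, 377, 376, 384, 393, 387, 389, 382, 374, 372, 327, 58, 65, 238, 322, 318, 321, 321, 305, 63, 83]
268 
280 
292 [76, 84, 73, 75, 84, 74, 71, 354, 368, 380, 378, 374, 388, 376, 376, 380, 372, 371, 365, 54, 73, 68, 79, 64, 75, 79, 81, 79, 81]
304 
316 [85, 71, 89, 78, 75, 74, 57, 292, 361, 367, 379, 374, 383, 378, 377, 377, 374, 368, 352, 85, 68, 68, 79, 80, 62, 76, 77, 59, 80]
328 [79, 66, 79, 81, 124, 102, 109, 259, 362, 374, 374, 385, 378, 382, 385, 383, 374, 360, 349, 51, 78, 93, 88, 77, 80, 74, 76, 75, 70]
340
```

Call:
send_rows([
  {"gripper": 1,"linear": [0,0,0.04],"delta_rot": [0,0,0]},
  {"gripper": 1,"linear": [0,0.02,0.08],"delta_rot": [0,0,0.05]},
  {"gripper": 1,"linear": [0,0.06,0.11],"delta_rot": [0,0,0.1]},
  {"gripper": 1,"linear": [0,0.1,0.14],"delta_rot": [0,0,0.16]},
  {"gripper": 1,"linear": [0,0.145,0.155],"delta_rot": [0,0,0.21]},
  {"gripper": 1,"linear": [0,0.19,0.155],"delta_rot": [0,0,0.26]},
  {"gripper": 1,"linear": [0,0.235,0.155],"delta_rot": [0,0,0.31]},
  {"gripper": 1,"linear": [0,0.27,0.155],"delta_rot": [0,0,0.353]},
])

```text
clock: 4.85
position: [0.4933, 0.0214, 0.2013]
ee_rot: [-0.0, 0.614, 0.79, 0.0]
contact_force: [0.8, -0.5, -1.9]
width: 0.0119
gripper_force: 49.1
```

Call:
send_rows([
  {"gripper": 1,"linear": [0,0.04,0],"delta_rot": [0,0,0]},
  {"gripper": 1,"linear": [0,0.07,0],"delta_rot": [0,0,0]},
  {"gripper": 1,"linear": [0,0.08,0],"delta_rot": [0,0,0]},
  {"gripper": 1,"linear": [0,0.08,0],"delta_rot": [0,0,0]},
  {"gripper": 1,"linear": [0,0.08,0],"delta_rot": [0,0,0]},
])

```text
clock: 5.35
position: [0.4939, 0.0981, 0.2011]
ee_rot: [0.0, 0.615, 0.789, -0.001]
contact_force: [0.3, -0.5, -2.0]
width: 0.0118
gripper_force: 49.1
```

```bash
python3 - <<'E'
import st
from h import *
p,K,Rm,t=cam('wrist');np.savez('wrist1.npz',p=p,K=K,R=Rm,t=t);cv2.imwrite('pics/wrist1.png',cv2.resize(p,(800,600),interpolation=cv2.INTER_CUBIC))
Rz=R.from_euler('z',.247)
P=Rz.apply(np.array([(-71,-120,66),(-71,120,66),(71,-120,66),(71,120,66),(-18,-49,44),(18,-49,44),(0,-49,26),(-18,35,44),(18,35,44),(0,35,26)])/1000)+[.4615,.2249,0]
print((proj(K,Rm,t,P)*800/512).round(0))
E
```

```text
5.35 [0.4939 0.0981 0.2011] yawy 0.2472 z [-0.    -0.001 -1.   ] w 0.011798413185338572 F [ 0.3 -0.5 -2. ] 49.07595634460449 [ 0.06  0.19  1.7  -0.    1.25 -0.19]
[[ 292.  260.]
 [ 252. -243.]
 [ 516.  260.]
 [ 558. -243.]
 [ 376.  142.]
 [ 433.  142.]
 [ 404.  142.]
 [ 373.  -14.]
 [ 436.  -14.]
 [ 404.   -4.]]
```

View pics/wrist1.png

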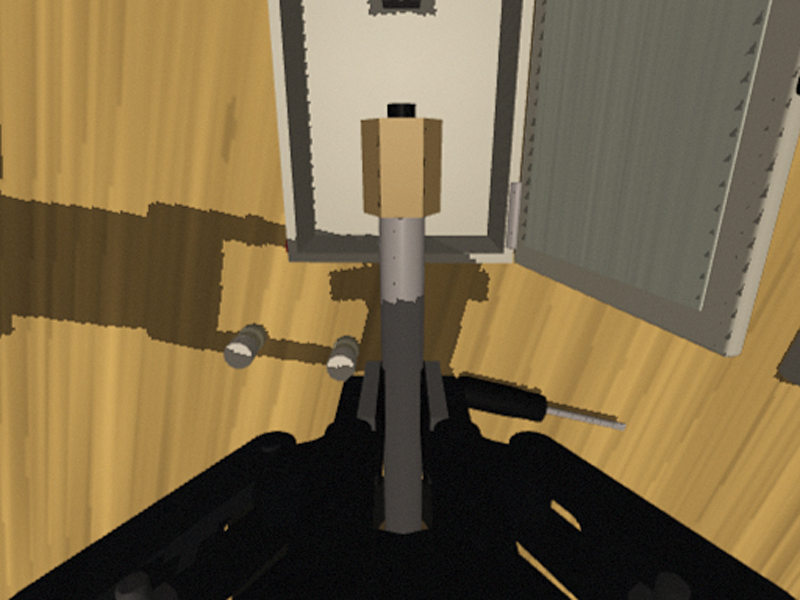

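The oven's near rim corners are at (288,262) and (514,262), which agrees with the fit within about 2 mm. The column is lined up with the box. Next I'll move over the cradle and lower it.

Call:
send_rows([
  {"gripper": 1,"linear": [-0.01,0.04,0],"delta_rot": [0,0,0]},
  {"gripper": 1,"linear": [-0.02,0.08,0],"delta_rot": [0,0,0]},
  {"gripper": 1,"linear": [-0.0295,0.115,0],"delta_rot": [0,0,0]},
  {"gripper": 1,"linear": [-0.0325,0.127,-0.01],"delta_rot": [0,0,0]},
  {"gripper": 1,"linear": [-0.0325,0.127,-0.04],"delta_rot": [0,0,0]},
  {"gripper": 1,"linear": [-0.0325,0.127,-0.07],"delta_rot": [0,0,0]},
  {"gripper": 1,"linear": [-0.0325,0.127,-0.09],"delta_rot": [0,0,0]},
  {"gripper": 1,"linear": [-0.0325,0.127,-0.09],"delta_rot": [0,0,0]},
])

```text
clock: 6.2
position: [0.4594, 0.2235, 0.1082]
ee_rot: [-0.002, 0.615, 0.788, -0.003]
contact_force: [-0.3, -0.4, -2.1]
width: 0.0115
gripper_force: 49.1
```

```bash
python3 - <<'E'
import st
from h import *
p,K,Rm,t=cam('wrist');q,*_=cam('side')
cv2.imwrite('pics/over.png',np.hstack([cv2.resize(p,(400,300)),cv2.resize(q[70:220,170:330],(320,300),interpolation=cv2.INTER_CUBIC)]))
E
```

```text
6.2 [0.4594 0.2235 0.1082] yawy 0.2455 z [-0.007 -0.003 -1.   ] w 0.011473671623779087 F [-0.3 -0.4 -2.1] 49.09450113773346 [ 0.32  0.29  1.82 -0.    1.04  0.07]
```

View pics/over.png

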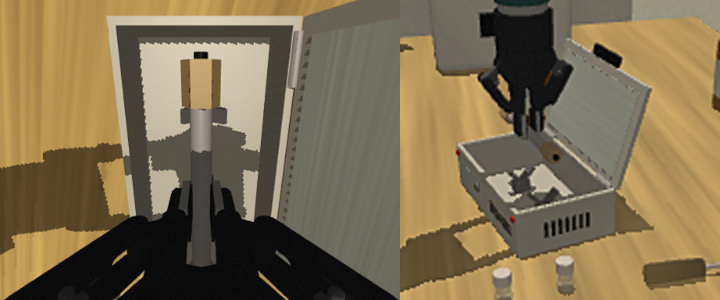

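The far saddle sits about 2 mm to the right of the tube, and the TCP is still 2 mm short of its target. I'll come down part way and let the arm settle.

Call:
send_rows([
  {"gripper": 1,"linear": [0,0,-0.02],"delta_rot": [0,0,0]},
  {"gripper": 1,"linear": [0,0,-0.04],"delta_rot": [0,0,0]},
  {"gripper": 1,"linear": [0,0,-0.058],"delta_rot": [0,0,0]},
  {"gripper": 1,"linear": [0,0,-0.058],"delta_rot": [0,0,0]},
  {"gripper": 1,"linear": [0,0,-0.058],"delta_rot": [0,0,0]},
])

```text
clock: 6.8
position: [0.4627, 0.2259, 0.0545]
ee_rot: [0.001, 0.615, 0.789, 0.001]
contact_force: [0.0, -0.6, -1.7]
width: 0.0116
gripper_force: 49.1
```

Call:
send_rows([
  {"gripper": 1,"linear": [-0.001,-0.001,-0.006],"delta_rot": [0,0,0]},
  {"gripper": 1,"linear": [-0.001,-0.001,-0.012],"delta_rot": [0,0,0]},
  {"gripper": 1,"linear": [-0.001,-0.001,-0.016],"delta_rot": [0,0,0]},
  {"gripper": 1,"linear": [-0.001,-0.001,-0.018],"delta_rot": [0,0,0]},
  {"gripper": 1,"linear": [-0.001,-0.001,-0.02],"delta_rot": [0,0,0]},
  {"gripper": 1,"linear": [-0.001,-0.001,-0.02],"delta_rot": [0,0,0]},
])

```text
clock: 7.4
position: [0.4603, 0.2249, 0.0331]
ee_rot: [-0.0, 0.615, 0.789, -0.0]
contact_force: [0.4, 0.1, -1.8]
width: 0.0121
gripper_force: 49.1
```

Call:
send_rows([
  {"gripper": 1,"linear": [0.0005,0,-0.001],"delta_rot": [0,0,0]},
  {"gripper": 1,"linear": [0.0005,0,-0.002],"delta_rot": [0,0,0]},
  {"gripper": 1,"linear": [0.0005,0,-0.003],"delta_rot": [0,0,0]},
  {"gripper": 1,"linear": [0.0005,0,-0.003],"delta_rot": [0,0,0]},
])

```text
clock: 7.8
position: [0.461, 0.2249, 0.0302]
ee_rot: [-0.0, 0.615, 0.789, -0.0]
contact_force: [-1.0, -0.7, -2.4]
width: 0.0121
gripper_force: 49.1
```

Call:
send_rows([
  {"gripper": 1,"linear": [0,0,-0.001],"delta_rot": [0,0,0]},
  {"gripper": 1,"linear": [0,0,-0.0015],"delta_rot": [0,0,0]},
  {"gripper": 1,"linear": [0,0,-0.0015],"delta_rot": [0,0,0]},
])

```text
clock: 8.1
position: [0.461, 0.225, 0.0296]
ee_rot: [0.0, 0.615, 0.789, 0.0]
contact_force: [-1.9, -0.8, 4.5]
width: 0.0117
gripper_force: 49.8
```

Contact came at the expected height, so the column is seated. I'll let go gently.

Call:
send_rows([
  {"gripper": 1,"linear": [0,0,-0.0005],"delta_rot": [0,0,0]},
  {"gripper": 0.6,"linear": [0,0,-0.0005],"delta_rot": [0,0,0]},
  {"gripper": 0.3,"linear": [0,0,0],"delta_rot": [0,0,0]},
  {"gripper": 0.2,"linear": [0,0,0],"delta_rot": [0,0,0]},
  {"gripper": 0.2,"linear": [0,0,0],"delta_rot": [0,0,0]},
  {"gripper": 0.2,"linear": [0,0,0],"delta_rot": [0,0,0]},
  {"gripper": 0.2,"linear": [0,0,0],"delta_rot": [0,0,0]},
], newtons=20)

```text
clock: 8.8
position: [0.461, 0.2249, 0.0287]
ee_rot: [-0.0, 0.615, 0.789, -0.0]
contact_force: [0.1, 0.3, 0.0]
width: 0.0346
gripper_force: 0.0
```

Call:
send_rows([
  {"gripper": 0.2,"linear": [0,0,0.01],"delta_rot": [0,0,0]},
  {"gripper": 0.2,"linear": [0,0,0.04],"delta_rot": [0,0,0]},
  {"gripper": 0.2,"linear": [0,0,0.08],"delta_rot": [0,0,0]},
  {"gripper": 0.2,"linear": [0,0,0.12],"delta_rot": [0,0,0]},
  {"gripper": 0.2,"linear": [0,0,0.16],"delta_rot": [0,0,0]},
  {"gripper": 0.2,"linear": [0,0,0.2],"delta_rot": [0,0,0]},
  {"gripper": 0.2,"linear": [0,0,0.24],"delta_rot": [0,0,0]},
  {"gripper": 0.2,"linear": [0,0,0.25],"delta_rot": [0,0,0]},
])

```text
clock: 9.6
position: [0.463, 0.2257, 0.2846]
ee_rot: [0.003, 0.615, 0.789, 0.004]
contact_force: [-0.2, -0.4, -0.2]
width: 0.0343
gripper_force: 0.0
```

```bash
python3 - <<'E'
import st
from h import *
p,K,Rm,t=cam('scene');q,*_=cam('wrist')
cv2.imwrite('pics/seated.png',np.hstack([cv2.resize(p[65:215,245:385],(560,600),interpolation=cv2.INTER_CUBIC),cv2.resize(q[:,130:380],(240,369)) if 0 else np.vstack([cv2.resize(q,(240,180)),np.zeros((420,240,3),np.uint8)])]))
E
```

```text
9.6 [0.463  0.2257 0.2846] yawy 0.2471 z [ 0.01   0.003 -1.   ] w 0.03426655405698757 F [-0.2 -0.4 -0.2] 0.0 [0.32 0.15 1.54 0.   1.44 0.07]
```

View pics/seated.png

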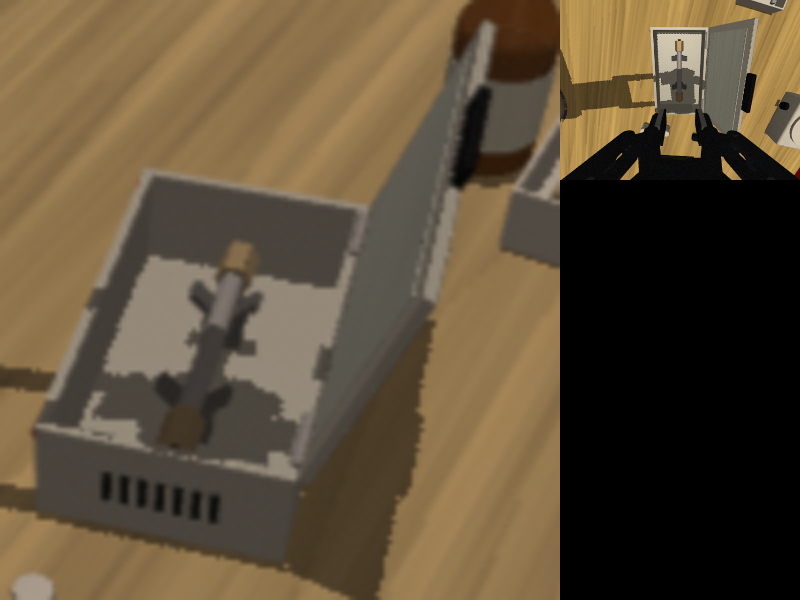

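The column lies seated in both saddles, with its fittings beyond them, and the lid is unmoved. Next I'll plan the lid closing.

```bash
python3 - <<'E'
from h import *
d=np.load('scene0.npz');K,Rm,t=d['K'],d['R'],d['t']
O=np.array([.4615,.2249]);e=np.array([np.cos(.247),np.sin(.247)])
for uv in[(370,107),(372,104),(395,132)]:
    b=ray(K,Rm,t,uv,0);print('bottle/box',b.round(3),'oven x',(b[:2]-O)@e)
print('start',O+e*.165, 'x.094',O+e*.094)
for th in np.arange(1.57,-.01,-.15).tolist()+[0]:
    c,s=np.cos(th),np.sin(th);x=.071-.13*c+.008*s+.015;z=.066+.13*s+.008*c
    print(round(th,2),(O+e*x-(O+e*.094)).round(3),round(z-.196,3))
E
```

```text
bottle/box [0.537 0.527 0.   ] oven x 0.14714823288429382
bottle/box [0.537 0.543 0.   ] oven x 0.15106823796315413
bottle/box [0.631 0.456 0.   ] oven x 0.22090231208272443
start [0.62149229 0.26524186] x.094 [0.55264713 0.24788263]
1.57 [-0. -0.] 0.0
1.42 [-0.019 -0.005] -0.0
1.27 [-0.038 -0.01 ] -0.003
1.12 [-0.056 -0.014] -0.01
0.97 [-0.073 -0.018] -0.018
0.82 [-0.088 -0.022] -0.029
0.67 [-0.102 -0.026] -0.043
0.52 [-0.113 -0.029] -0.058
0.37 [-0.122 -0.031] -0.076
0.22 [-0.129 -0.033] -0.094
0.07 [-0.133 -0.034] -0.113
0 [-0.134 -0.034] -0.122
```

Call:
send_rows([
  {"gripper": 1,"linear": [0,0,0.005],"delta_rot": [0,0,0]},
  {"gripper": 1,"linear": [0.04,0.01,0.005],"delta_rot": [0,0,0]},
  {"gripper": 1,"linear": [0.08,0.02,0.005],"delta_rot": [0,0,0]},
  {"gripper": 1,"linear": [0.12,0.03,0.005],"delta_rot": [0,0,0]},
  {"gripper": 1,"linear": [0.16,0.04,0.005],"delta_rot": [0,0,0]},
  {"gripper": 1,"linear": [0.16,0.04,0.005],"delta_rot": [0,0,0]},
  {"gripper": 1,"linear": [0.16,0.04,0.005],"delta_rot": [0,0,0]},
], newtons=30)

```text
clock: 10.4
position: [0.6206, 0.2646, 0.2804]
ee_rot: [-0.002, 0.615, 0.789, -0.003]
contact_force: [-1.2, -0.1, 0.8]
width: -0.0002
gripper_force: 0.0
```

Call:
send_rows([
  {"gripper": 1,"linear": [0,0,-0.04],"delta_rot": [0,0,0]},
  {"gripper": 1,"linear": [0,0,-0.075],"delta_rot": [0,0,0]},
  {"gripper": 1,"linear": [0,0,-0.085],"delta_rot": [0,0,0]},
  {"gripper": 1,"linear": [-0.015,-0.004,-0.085],"delta_rot": [0,0,0]},
  {"gripper": 1,"linear": [-0.03,-0.008,-0.085],"delta_rot": [0,0,0]},
  {"gripper": 1,"linear": [-0.045,-0.011,-0.085],"delta_rot": [0,0,0]},
  {"gripper": 1,"linear": [-0.06,-0.015,-0.085],"delta_rot": [0,0,0]},
  {"gripper": 1,"linear": [-0.068,-0.017,-0.085],"delta_rot": [0,0,0]},
])

```text
clock: 11.2
position: [0.5529, 0.2481, 0.2012]
ee_rot: [0.001, 0.615, 0.789, 0.002]
contact_force: [2.9, 0.5, 1.7]
width: -0.0
gripper_force: 1.3
```

Force 2.9 N: the lid is moving with the finger. I'll follow the arc.

Call:
send_rows([
  {"gripper": 1,"linear": [-0.01,-0.0025,-0.001],"delta_rot": [0,0,0]},
  {"gripper": 1,"linear": [-0.019,-0.005,-0.002],"delta_rot": [0,0,0]},
  {"gripper": 1,"linear": [-0.029,-0.0075,-0.003],"delta_rot": [0,0,0]},
  {"gripper": 1,"linear": [-0.038,-0.01,-0.005],"delta_rot": [0,0,0]},
  {"gripper": 1,"linear": [-0.047,-0.012,-0.008],"delta_rot": [0,0,0]},
  {"gripper": 1,"linear": [-0.056,-0.014,-0.012],"delta_rot": [0,0,0]},
  {"gripper": 1,"linear": [-0.073,-0.018,-0.02],"delta_rot": [0,0,0]},
  {"gripper": 1,"linear": [-0.088,-0.022,-0.031],"delta_rot": [0,0,0]},
])

```text
clock: 12.0
position: [0.464, 0.2257, 0.1675]
ee_rot: [-0.0, 0.615, 0.789, -0.0]
contact_force: [2.2, -0.0, 2.2]
width: -0.0
gripper_force: 1.2
```

Call:
send_rows([
  {"gripper": 1,"linear": [-0.014,-0.004,-0.014],"delta_rot": [0,0,0]},
  {"gripper": 1,"linear": [-0.025,-0.007,-0.029],"delta_rot": [0,0,0]},
  {"gripper": 1,"linear": [-0.034,-0.009,-0.047],"delta_rot": [0,0,0]},
  {"gripper": 1,"linear": [-0.041,-0.011,-0.065],"delta_rot": [0,0,0]},
  {"gripper": 1,"linear": [-0.043,-0.011,-0.075],"delta_rot": [0,0,0]},
  {"gripper": 1,"linear": [-0.045,-0.012,-0.084],"delta_rot": [0,0,0]},
  {"gripper": 1,"linear": [-0.046,-0.012,-0.09],"delta_rot": [0,0,0]},
  {"gripper": 1,"linear": [-0.046,-0.012,-0.09],"delta_rot": [0,0,0]},
])

```text
clock: 12.8
position: [0.4186, 0.2138, 0.0771]
ee_rot: [-0.0, 0.615, 0.789, -0.001]
contact_force: [-0.4, 0.4, 0.3]
width: -0.0
gripper_force: 0.0
```

Call:
send_rows([
  {"gripper": 1,"linear": [0,0,-0.001],"delta_rot": [0,0,0]},
  {"gripper": 1,"linear": [0,0,-0.002],"delta_rot": [0,0,0]},
  {"gripper": 1,"linear": [0,0,-0.003],"delta_rot": [0,0,0]},
  {"gripper": 1,"linear": [0,0,-0.004],"delta_rot": [0,0,0]},
  {"gripper": 1,"linear": [0,0,-0.004],"delta_rot": [0,0,0]},
])

```text
clock: 13.3
position: [0.4196, 0.2141, 0.0741]
ee_rot: [0.0, 0.615, 0.789, 0.001]
contact_force: [0.7, -0.1, 0.9]
width: 0.0003
gripper_force: 0.4
```

Call:
send_rows([
  {"gripper": 1,"linear": [0,0,-0.001],"delta_rot": [0,0,0]},
  {"gripper": 1,"linear": [0,0,-0.0015],"delta_rot": [0,0,0]},
  {"gripper": 1,"linear": [0,0,-0.002],"delta_rot": [0,0,0]},
  {"gripper": 1,"linear": [0,0,-0.002],"delta_rot": [0,0,0]},
])

```text
clock: 13.7
position: [0.4196, 0.2141, 0.0739]
ee_rot: [0.001, 0.615, 0.789, 0.001]
contact_force: [-2.1, -1.6, 15.9]
width: 0.0
gripper_force: 8.2
```

The finger met firm resistance at 0.074 m, which is the top of a shut lid. I'll retreat and check.

Call:
send_rows([
  {"gripper": 1,"linear": [0,0,0.01],"delta_rot": [0,0,0]},
  {"gripper": 1,"linear": [0,0,0.05],"delta_rot": [0,0,0]},
  {"gripper": 1,"linear": [0,0,0.09],"delta_rot": [0,0,0]},
  {"gripper": 1,"linear": [0,-0.04,0.13],"delta_rot": [0,0,0]},
  {"gripper": 1,"linear": [0,-0.08,0.16],"delta_rot": [0,0,0]},
  {"gripper": 1,"linear": [0,-0.12,0.16],"delta_rot": [0,0,0]},
  {"gripper": 1,"linear": [0,-0.12,0.16],"delta_rot": [0,0,0]},
  {"gripper": 1,"linear": [0,-0.12,0.16],"delta_rot": [0,0,0]},
])

```text
clock: 14.5
position: [0.4188, 0.0933, 0.232]
ee_rot: [-0.0, 0.616, 0.788, 0.0]
contact_force: [-0.2, 0.3, 0.4]
width: -0.0002
gripper_force: 0.0
```

```bash
python3 - <<'E'
import st
from h import *
p,K,Rm,t=cam('side');q,*_=cam('scene')
cv2.imwrite('pics/end.png',np.hstack([cv2.resize(p[90:240,160:310],(400,400),interpolation=cv2.INTER_CUBIC),cv2.resize(q,(400,400))]))
E
```

```text
14.5 [0.4188 0.0933 0.232 ] yawy 0.244 z [ 0.     0.001 -1.   ] w -0.00017973408189142417 F [-0.2  0.3  0.4] 0.0 [ 0.06  0.05  1.78  0.    1.3  -0.19]
```

View pics/end.png

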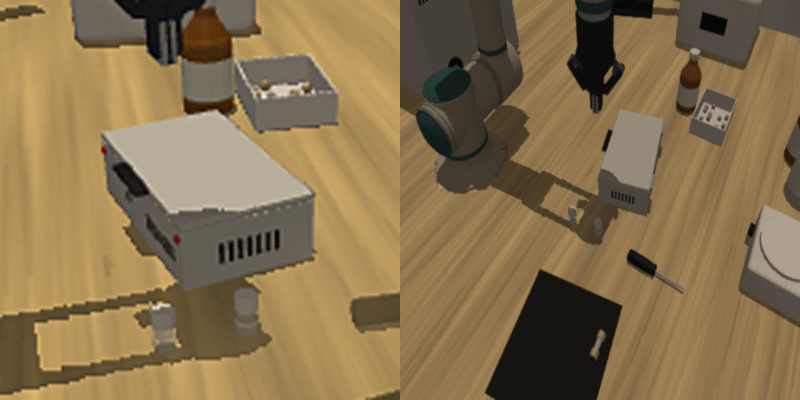

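The lid is shut flat on the rim, the guard is untouched on the mat, and the robot is clear of everything.

```bash
python3 -c "
from rig import sign_off; print(sign_off())"
```

```text
the job is handed in; nothing more can be done
None
```

The column is seated in both saddles and released, the lid is fully shut, the guard cartridge is still where it was on the mat, and the job was handed in at about 14.6 s.

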